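Replace the small bottle behind two tall ones

TASK

The smallest bottle in the grey plastic stand, at the back of it, is used up: first stand the two taller bottles that block it on the steel tray, beside the petri dish lying there, then fetch the smallest one and stand it in the white card tray on the left of the bench. Set the fresh bottle that stands alone on the left of the bench in the empty place at the back of the stand, and after that put the two taller bottles back, each exactly where it stood. Keep every bottle upright and leave the petri dish where it lies.

Things in the scene. Friction and masses are not known exactly. Their poses are not given: they have to be found in the camera images.
- stand: Grey plastic bottle stand, fixed. Base 6 mm thick (bottles stand on it), 124 mm deep (its x, -54 to +70 mm), 200 mm wide (its y). Back wall 50 mm high at +x (inner face x = +67), side lips 14 mm, front lip 12 mm high. Origin at bench level; x points to the back wall, z up. White rings mark three places at (x, y) mm: front (-12, 48) and (-12, -48), back (40, 0).
- steel_tray: Pressed steel instrument tray, fixed, 190 x 342 x 16 mm, long along its y. Flat floor 2 mm above the bench, 158 mm (x) by 310 mm (y), raised rim 16 mm high. Origin at bench level under the middle, z up.
- card_tray: Shallow open white card tray with a pale blue-green floor, on the left (+y) of the bench, fixed, 106 mm (x) by 86 mm (y), walls 19 mm high and 2 mm thick, floor 2 mm above the bench. Origin at bench level under the middle, z up.
- large_bottle: Largest round bottle: brown, 54 mm diameter, body up to 86 mm, screw cap 40 mm diameter up to 105 mm. Loose, about 120 g. In one of the two front places of the stand at the start. Origin at the centre of its underside, z up.
- medium_bottle: Second largest round bottle: white, 44 mm diameter, body up to 70 mm, screw cap 33 mm diameter up to 85 mm. Loose, about 70 g. In the other front place of the stand at the start. Origin at the centre of its underside, z up.
- old_bottle: Smallest round bottle, the used-up one: brown, 24 mm diameter, body up to 39 mm, cap 18 mm diameter up to 48 mm. Loose, about 30 g. In the back place of the stand at the start. Origin at the centre of its underside, z up.
- fresh_bottle: Fresh round bottle: white, 30 mm diameter, body up to 51 mm, cap 22 mm diameter up to 62 mm. Loose, about 30 g. Stands alone on the bench, on the left (+y), at the start. Origin at the centre of its underside, z up.
- petri_dish: Flat round petri dish, 62 mm diameter, 14 mm high, loose, lying on the steel tray towards the tray's +y end. Not to be moved. Origin at the centre of its underside.

How it is judged (in metres and radians):
On the way, in this order (a step that is already met when the one before it is completed fails the run):
1. both taller bottles stand released on the steel tray, the smallest still in its place in the stand (x of large_bottle in the frame of steel_tray between -0.07 and 0.07 m and y of large_bottle in the frame of steel_tray between -0.15 and 0.15 m and z of each of large_bottle, medium_bottle in the frame of steel_tray below 0.008 m and angle between each of large_bottle, medium_bottle's own z axis and vertical below 0.15 rad and x of medium_bottle in the frame of steel_tray between -0.07 and 0.07 m and y of medium_bottle in the frame of steel_tray between -0.15 and 0.15 m and distance of old_bottle from where it was at the start of the episode below 0.02 m and linear speed of each of large_bottle, medium_bottle below 0.02 m/s and contact force between each of large_bottle, medium_bottle and the fingers below 0.1 N), for 0.2 s.
2. the smallest bottle stands released in the card tray, the taller two still on the steel tray (x of large_bottle in the frame of steel_tray between -0.07 and 0.07 m and y of large_bottle in the frame of steel_tray between -0.15 and 0.15 m and z of each of large_bottle, medium_bottle in the frame of steel_tray below 0.008 m and angle between each of large_bottle, medium_bottle, old_bottle's own z axis and vertical below 0.15 rad and x of medium_bottle in the frame of steel_tray between -0.07 and 0.07 m and y of medium_bottle in the frame of steel_tray between -0.15 and 0.15 m and x of old_bottle in the frame of card_tray between -0.04 and 0.04 m and y of old_bottle in the frame of card_tray between -0.03 and 0.03 m and z of old_bottle in the frame of card_tray below 0.008 m and linear speed of old_bottle below 0.02 m/s and contact force between old_bottle and the fingers below 0.1 N), for 0.2 s.
3. the fresh bottle stands released in the back place of the stand, the taller two still on the steel tray (x of large_bottle in the frame of steel_tray between -0.07 and 0.07 m and y of large_bottle in the frame of steel_tray between -0.15 and 0.15 m and z of each of large_bottle, medium_bottle in the frame of steel_tray below 0.008 m and angle between each of large_bottle, medium_bottle, old_bottle, fresh_bottle's own z axis and vertical below 0.15 rad and x of medium_bottle in the frame of steel_tray between -0.07 and 0.07 m and y of medium_bottle in the frame of steel_tray between -0.15 and 0.15 m and x of old_bottle in the frame of card_tray between -0.04 and 0.04 m and y of old_bottle in the frame of card_tray between -0.03 and 0.03 m and z of old_bottle in the frame of card_tray below 0.008 m and x of fresh_bottle in the frame of stand between 0.027 and 0.053 m and y of fresh_bottle in the frame of stand between -0.013 and 0.013 m and z of fresh_bottle in the frame of stand below 0.011 m and linear speed of fresh_bottle below 0.02 m/s and contact force between fresh_bottle and the fingers below 0.1 N), for 0.2 s.
At the end, for the whole second after the job is handed in: Large and medium bottle within 13 mm of where each started; smallest bottle on the card tray's floor; fresh bottle in the stand's back place within 13 mm along each of the stand's axes; all four upright within 0.15 rad, released and at rest (distance of each of large_bottle, medium_bottle from where it was at the start of the episode below 0.013 m and angle between each of large_bottle, medium_bottle, old_bottle, fresh_bottle's own z axis and vertical below 0.15 rad and x of old_bottle in the frame of card_tray between -0.04 and 0.04 m and y of old_bottle in the frame of card_tray between -0.03 and 0.03 m and z of old_bottle in the frame of card_tray below 0.008 m and x of fresh_bottle in the frame of stand between 0.027 and 0.053 m and y of fresh_bottle in the frame of stand between -0.013 and 0.013 m and z of fresh_bottle in the frame of stand below 0.011 m and linear speed of each of large_bottle, medium_bottle, old_bottle, fresh_bottle below 0.02 m/s and contact force between each of large_bottle, medium_bottle, old_bottle, fresh_bottle and the fingers below 0.1 N); the robot touches nothing.
It fails at once if a bottle is tipped (angle between any of large_bottle, medium_bottle, old_bottle, fresh_bottle's own z axis and vertical above 0.6 rad).
It fails at once if the petri dish is moved by more than 15 mm (distance of petri_dish from where it was at the start of the episode above 0.015 m).
It also fails if it takes over 147 s, if anything falls off the work surface, if the arm or the gripper's body presses on something with over 40 N, if the wrist force passes 120 N, or if a joint passes its speed limit or range.

ROBOT

A 6-joint arm with a two-finger parallel gripper is mounted at the origin on a cart in front of the work surface, level with it; the furniture and walls round the work are solid. World frame = base frame: x ahead of the robot, y to its left, z up, the work surface at z = 0. Lengths are in mm, angles in rad, forces in N, time in s.
With the tool pointing down it reaches from about 350 to 850 mm from the base axis. Payload 8.1 kg.
Tool frame: the origin (TCP) lies at the very end of the fingers, on their centre line; the grasp point (between the pads) lies 19 mm behind it (grasp_offset is the z of the grasp point in the tool frame, in mm); z points along the fingers, y is the line along which they close (so a half turn about z gives the same grasp; the last joint's range is limited). The gripper opens to 93 mm and grips with 3 to 60 N. Pads are 15 mm wide; open, the fingers measure 128 mm over their backs; the gripper's body (75 mm by 188 mm) begins 65 mm behind the grasp point.
Start: joints at [-1.26, 0.13, 1.488, -0, 1.523, -0.085], TCP at [231.348, -553.609, 218.635] pointing down, gripper open.
Joint ranges: [-2.96, 2.96], [-0.89, 2.26], [0.02, 2.5], [-1.34, 4.48], [0, 2.73], [-2.66, 2.66]. Speed limits (rad/s): [2.39, 2.39, 2.79, 3.14, 3.14, 3.14].

INTERFACE

Orientations are given as a rotation vector (axis times angle).
In Python, from plant import * gives the robot as it stands.
- The arm moves only by the shell command python3 -m crank 'ROWS' [FORCE]. ROWS is JSON, a list of rows, each a list of 3 entries, a list of its own where there are three numbers: the opening, from 0 (shut) to 1 (fully open), then the shift along the tool's x, y, z in cm, then the turn, a rotation vector about the tool's x, y, z in rad. A call has 1 to 12 rows; each row is the pose to reach, as a shift and turn from the pose commanded when the call began, along the tool's axes at that moment; what a row does not reach only later rows make up. A row lasts 1/10 s, in which the tool goes at most 50 mm and 8.59 degrees, less where a joint would pass 70% of its speed; a pose out of reach is approached as far as the arm can. A call with a gripper value outside its range is refused whole. The fingers move at their own pace and stop on an object; FORCE is the grip in N (left out, the last holds). Time passes only in rows, so rows that repeat a pose let the fingers close. It gives the time, the measured TCP pose, the force, the opening and the grip force at its end, in the units of the state.
- state(): the state, without advancing time (a new reading comes with each control period).
- grab_frame(name): name is "side" or "top" or "wrist"; returns (picture, depth): 480x640x3 uint8, red, green, blue; 480x640 float32, mm along the optical axis (not along the pixel's ray), 0 where there is no reading.
- get_calibration(name): a dict with "camera_matrix" (3x3 intrinsics, pixels), "R" (3x3) and "t" (3): a world point X has camera coordinates R X + t; the wrist camera has in their place "mount" (4x4, takes a point from camera to tool coordinates, whose origin is the TCP and whose axes are the flange's). Camera axes: x right, y down, z forward; pixel columns grow to the right and rows downward; lengths in mm; the calibration is good to about 2 mm. A picture is of the moment at which its call begins: read the wrist's pose just before it. get_calibration takes no time and is no camera call.
- hand_in(): hands the job in; it is judged then, once.
The state is a dict: "clock": time; "q": joint angles; "qvel": joint speeds; "tau": joint torques, N m; "tool_pos": TCP position; "tool_rot": TCP orientation; "contact_force": force on the tool from outside, world axes, zero at the start; "wrist_torque": the same for the moment, N m; "grip_width": opening from 0.0 (shut) to 1.0 (fully open); "grasp_force": force on a finger pad.
Only numpy, scipy, OpenCV 4.12 (cv2) and the standard library are available. Lean on these libraries where they do the work, as an engineer would, in place of code of your own. Each camera call takes 0.05 s, during which the arm holds its last target. There are 200 camera calls.

## Working session

There is one attempt and no reset: what is moved stays moved. The work goes in short steps, Python scripts to look and compute and a shell command to move; the robot and the scene stay as the last step left them, time stands still between calls to the robot, and variables do not carry over. Pictures are saved under pics/ and viewed, at most 14 in all, crops included, and the job is handed in when it is done.

```bash
mkdir -p pics; ls; python3 - <<'E'
from plant import *
import cv2,numpy as np
s=state();print({k:np.round(v,3).tolist() for k,v in s.items()})
for n in("top","side"):
    p,d=grab_frame(n);cv2.imwrite(f"pics/{n}0.png",p[:,:,::-1]);np.save(f"pics/{n}0.npy",d)
    c=get_calibration(n);print(n,{k:np.round(v,3).tolist() for k,v in c.items()})
print(get_calibration("wrist"))
E
```

```text
pics
{'clock': 0.0, 'q': [-1.26, 0.131, 1.489, -0.0, 1.523, -0.085], 'qvel': [-0.0, 0.001, 0.001, 0.001, 0.001, -0.002], 'tau': [-0.001, -55.985, -49.175, 0.077, 0.036, -0.0], 'tool_pos': [231.161, -553.068, 217.595], 'tool_rot': [-3.079, -0.617, 0.0], 'contact_force': [0.027, 0.451, 0.184], 'wrist_torque': [-0.03, -0.027, 0.022], 'grasp_force': 0.0, 'grip_width': 0.999}
top {'camera_matrix': [[450.929, 0.0, 322.808], [0.0, 450.929, 239.43], [0.0, 0.0, 1.0]], 'R': [[-0.011, -1.0, 0.026], [-0.993, 0.008, -0.12], [0.12, -0.027, -0.992]], 't': [0.368, 504.361, 948.571]}
side {'camera_matrix': [[439.024, 0.0, 319.02], [0.0, 439.024, 247.771], [0.0, 0.0, 1.0]], 'R': [[-0.987, -0.158, 0.016], [-0.101, 0.551, -0.828], [0.122, -0.819, -0.56]], 't': [507.372, 79.338, 1141.349]}
{'camera_matrix': array([[339.2195824 ,   0.        , 322.2342308 ],
       [  0.        , 339.2195824 , 238.44642906],
       [  0.        ,   0.        ,   1.        ]]), 'mount': array([[-3.16205825e-04, -9.55154336e-01, -2.96108247e-01,
         8.36996073e+01],
       [ 9.99999923e-01, -2.33706019e-04, -3.14008421e-04,
        -5.65023118e-01],
       [ 2.30724226e-04, -2.96108323e-01,  9.55154337e-01,
        -1.65713628e+02],
       [ 0.00000000e+00,  0.00000000e+00,  0.00000000e+00,
         1.00000000e+00]])}
```

View pics/top0.png

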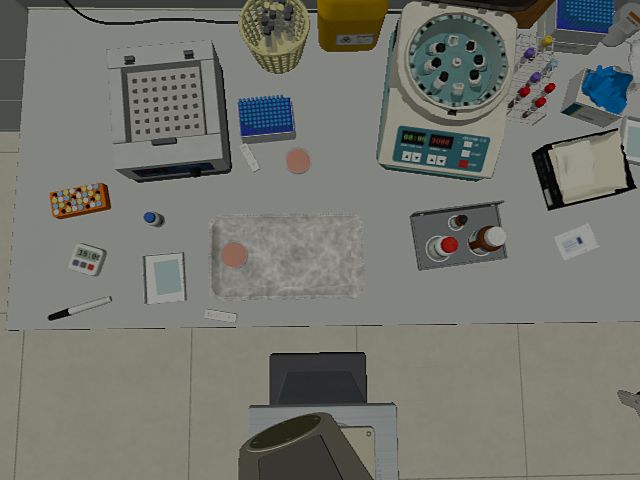

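View pics/side0.png

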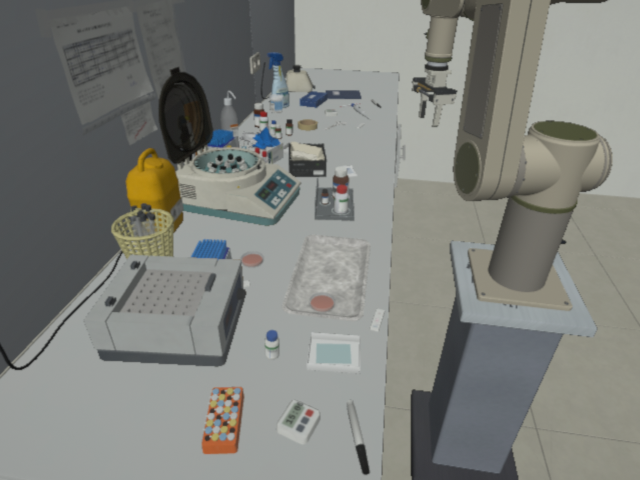

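Top view: stand around (460,236), with brown large at (488,240), white medium at (442,247) and the small one at (458,222). The steel tray is at (287,256) with the petri dish at (235,255), the card tray at (165,277) and the fresh bottle at (152,219). The side view agrees.

```bash
cat > h.py <<'E'
from plant import *
import cv2,numpy as np
from scipy.spatial.transform import Rotation as Ro
def cloud(n,d,st=None):
    c=get_calibration(n);K=c["camera_matrix"]
    v,u=np.mgrid[:480,:640]
    P=np.stack([(u-K[0,2])*d/K[0,0],(v-K[1,2])*d/K[1,1],d],-1)
    if n=="wrist":
        M=c["mount"];P=P@M[:3,:3].T+M[:3,3]
        return P@Ro.from_rotvec(st["tool_rot"]).as_matrix().T+st["tool_pos"]
    return (P-c["t"])@c["R"]
def circ(P,z0,z1,xy,r):
    m=(P[...,2]>z0)&(P[...,2]<z1)&(np.hypot(P[...,0]-xy[0],P[...,1]-xy[1])<r)
    Q=P[m]
    if len(Q)<8: return len(Q)
    (x,y),rr=cv2.minEnclosingCircle(Q[:,:2].astype(np.float32))
    return np.round([x,y,rr,np.median(Q[:,0]),np.median(Q[:,1]),np.median(Q[:,2]),len(Q)],1).tolist()
E
python3 - <<'E'
from h import *
T=cloud("top",np.load("pics/top0.npy"));S=cloud("side",np.load("pics/side0.npy"))
pt={"large":(497,236,111),"med":(449,242,91),"old":(461,218,54),"fresh":(152,216,62),"petri":(235,255,16)}
for k,(u,v,h) in pt.items():
    p=np.median(T[v-2:v+3,u-2:u+3].reshape(-1,3),0);print(k,p.round(1))
    w=6
    print("  top",circ(T,h-w,h+w,p[:2],30),"side",circ(S,h-w,h+w,p[:2],30))
for k,(u,v) in {"cardfloor":(168,277),"steel":(300,260),"bench":(200,250),"standfl":(465,256),"bench2":(390,240)}.items():
    print(k,np.median(T[v-2:v+3,u-2:u+3].reshape(-1,3),0).round(1))
# extents by height
def ext(P,b,z0,z1,nm):
    m=(P[...,2]>z0)&(P[...,2]<z1)&(P[...,0]>b[0])&(P[...,0]<b[1])&(P[...,1]>b[2])&(P[...,1]<b[3])
    Q=P[m][:,:2].astype(np.float32);r=cv2.minAreaRect(Q);print(nm,len(Q),r)
for n,P in(("T",T),("S",S)):
    ext(P,(380,620,-130,240),8,20,n+" steel rim")
    ext(P,(380,520,230,380),10,26,n+" card rim")
    ext(P,(430,600,-460,-200),8,60,n+" stand")
    ext(P,(430,600,-460,-200),35,56,n+" backwall")
E
```

```text
large [ 498.9 -353.2  110.7]
  top [500.0, -353.0, 20.2, 499.0, -351.7, 110.4, 305.0] side [497.8, -353.5, 24.3, 498.7, -346.9, 111.3, 70.0]
med [ 489.7 -261.4   90.1]
  top [485.0, -263.3, 16.8, 485.6, -261.9, 90.0, 198.0] side [485.9, -261.1, 16.8, 484.8, -258.3, 90.7, 55.0]
old [ 545.6 -301.5   52.6]
  top [555.6, -299.9, 21.0, 546.2, -302.8, 52.1, 80.0] side [556.6, -300.7, 20.0, 546.7, -302.3, 51.4, 25.0]
fresh [552.7 354.   60.8]
  top [551.3, 361.6, 11.5, 550.8, 360.9, 61.2, 95.0] side [553.7, 361.0, 12.5, 551.7, 363.8, 62.0, 92.0]
petri [473.4 187.5  15.3]
  top [473.5, 188.1, 29.8, 473.4, 189.1, 15.6, 557.0] side [473.5, 187.9, 29.6, 473.6, 190.1, 17.0, 319.0]
cardfloor [427.4 335.5   1.5]
steel [4.623e+02 4.600e+01 1.000e-01]
bench [486.5 267.6  -1. ]
standfl [ 467.6 -323.     5.6]
bench2 [ 5.058e+02 -1.563e+02 -5.000e-01]
T steel rim 3291 ((473.3397521972656, 73.28028106689453), (186.64688110351562, 333.40753173828125), 0.0048235515132546425)
T card rim 492 ((451.09600830078125, 304.27032470703125), (149.56881713867188, 139.13308715820312), 89.36695098876953)
T stand 1534 ((511.6116638183594, -306.72723388671875), (125.12027740478516, 201.5906982421875), 7.282700538635254)
T backwall 490 ((520.0828857421875, -305.2130126953125), (107.93065643310547, 197.18215942382812), 7.282700538635254)
S steel rim 1738 ((473.4800720214844, 71.26861572265625), (187.19813537597656, 337.58709716796875), 0.1250923126935959)
S card rim 431 ((448.90753173828125, 306.81756591796875), (137.91851806640625, 148.44029235839844), 1.00447678565979)
S stand 739 ((510.8708190917969, -306.696044921875), (124.81890869140625, 206.81724548339844), 6.941553592681885)
S backwall 205 ((520.0701904296875, -303.71502685546875), (105.87181091308594, 196.5323944091797), 6.8479204177856445)
```

Positions measured from both cameras agree. I'll move to a hover above the stand with the tool's closing line along the stand's x.

```bash
cat >> h.py <<'E'
def go(x,y,z,head=None,tilt=True):
    """shift (cm) and turn (rad) from present pose to TCP x,y,z, tool down, tool x heading deg"""
    s=state();R=Ro.from_rotvec(s["tool_rot"]).as_matrix();p=np.array(s["tool_pos"])
    h0=np.degrees(np.arctan2(R[1,0],R[0,0]))
    if head is None: head=h0
    a=np.radians(head);c,sn=np.cos(a),np.sin(a)
    G=np.array([[c,sn,0],[sn,-c,0],[0,0,-1]])
    print("clk",round(s["clock"],2),"at",p.round(1),"head",h0.round(2),"shift cm",(R.T@(np.array([x,y,z])-p)/10).round(2),"turn",Ro.from_matrix(R.T@G).as_rotvec().round(3),"grip",round(s["grip_width"],3),round(s["grasp_force"],1),"F",np.round(s["contact_force"],1))
E
python3 -c "
from h import *
go(499,-353,217.6,97.5)"
```

```text
clk 0.1 at [ 231.2 -553.1  217.7] head 22.68 shift cm [ 3.242e+01 -8.140e+00  3.000e-02] turn [-1.000e-03 -1.000e-03 -1.306e+00] grip 0.999 0.0 F [-0.1 -0.8  1.2]
```

```bash
python3 -m crank '[[1,[3,-0.8,0],[0,0,-0.12]],[1,[6,-1.5,0],[0,0,-0.24]],[1,[9,-2.3,0],[0,0,-0.36]],[1,[12,-3,0],[0,0,-0.48]],[1,[15,-3.8,0],[0,0,-0.6]],[1,[18,-4.5,0],[0,0,-0.72]],[1,[21,-5.3,0],[0,0,-0.84]],[1,[24,-6,0],[0,0,-0.96]],[1,[27,-6.8,0],[0,0,-1.08]],[1,[30,-7.5,0],[0,0,-1.2]],[1,[32.4,-8.1,0],[0,0,-1.306]],[1,[32.4,-8.1,0],[0,0,-1.306]]]'
python3 -m crank '[[1,[0,0,0],[0,0,0]],[1,[0,0,0],[0,0,0]],[1,[0,0,0],[0,0,0]]]'
python3 - <<'E'
from h import *
go(499,-353,60,97.5)
s=state();p,d=grab_frame("wrist");cv2.imwrite("pics/w1.png",p[:,:,::-1]);P=cloud("wrist",d,s)
for n,xy,z in(("large",(499,-353),110),("med",(485,-262),90),("old",(546,-302),53)):
    print(n,circ(P,z-4,z+4,xy,26 if n!="old" else 14))
m=(P[...,2]>7)&(P[...,2]<46)&(P[...,0]>400)&(P[...,0]<620)&(P[...,1]>-450)&(P[...,1]<-180)
print(cv2.minAreaRect(P[m][:,:2].astype(np.float32)))
for h in (2,6): print(h,np.sum(abs(P[...,2]-h)<1))
E
```

```text
clock: 1.3
tool_pos: [500.9, -351.6, 217.9]
tool_rot: [-2.063, -2.368, -0.001]
contact_force: [0.7, -0.8, -0.9]
grip_width: 1.0
grasp_force: 0.0
clock: 1.6
tool_pos: [498.2, -354.7, 218.6]
tool_rot: [-2.074, -2.36, 0.0]
contact_force: [-0.6, 0.7, -0.3]
grip_width: 0.997
grasp_force: 0.0
clk 1.6 at [ 498.2 -354.7  218.6] head 97.37 shift cm [ 0.16  0.1  15.86] turn [-0.    -0.    -0.002] grip 0.997 0.0 F [-0.6  0.7 -0.3]
large [502.2, -352.7, 20.1, 502.1, -351.6, 110.3, 1629.0]
med [488.2, -262.7, 16.3, 488.0, -262.6, 90.2, 1236.0]
old [547.1, -305.0, 8.9, 546.6, -304.8, 53.3, 273.0]
((512.553955078125, -307.44757080078125), (121.63490295410156, 199.63565063476562), 7.138819694519043)
2 3957
6 10604
```

View pics/w1.png

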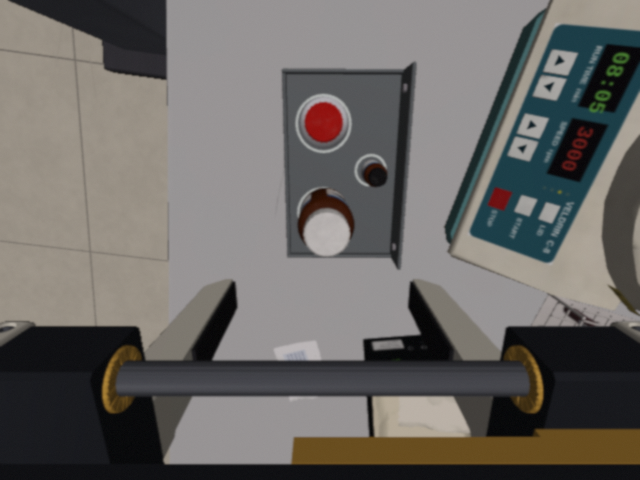

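The wrist view shows the large cap at (327,232), the medium cap at (323,121) and the old cap at (374,174), all agreeing to about 3 mm with the other views. Next I descend on the large bottle and grip.

```bash
python3 -m crank '[[1,[0.1,0.2,2],[0,0,0]],[1,[0.1,0.2,4],[0,0,0]],[1,[0.1,0.2,6],[0,0,0]],[1,[0.1,0.2,8],[0,0,0]],[1,[0.1,0.2,10],[0,0,0]],[1,[0.1,0.2,12],[0,0,0]],[1,[0.1,0.2,13.5],[0,0,0]],[1,[0.1,0.2,15],[0,0,0]],[1,[0.1,0.2,16],[0,0,0]],[1,[0.1,0.2,17],[0,0,0]],[1,[0.1,0.2,17],[0,0,0]],[1,[0.1,0.2,17],[0,0,0]]]'
python3 -m crank '[[0.6,[0,0,0],[0,0,0]],[0.5,[0,0,0],[0,0,0]],[0.4,[0,0,0],[0,0,0]],[0.4,[0,0,0],[0,0,0]],[0.4,[0,0,0],[0,0,0]],[0.4,[0,0,0],[0,0,0]],[0.4,[0,0,0],[0,0,0]],[0.4,[0,0,0],[0,0,0]],[0.4,[0,0,0],[0,0,0]],[0.4,[0,0,0],[0,0,0]]]' 20
python3 -c "
from h import *
for i in range(3): s=state();print(s['tool_pos'])
go(474,-30,131,90)"
```

```text
clock: 2.85
tool_pos: [501.1, -352.8, 48.9]
tool_rot: [2.071, 2.362, 0.0]
contact_force: [0.1, -0.2, -0.2]
grip_width: 1.003
grasp_force: 0.0
clock: 3.85
tool_pos: [500.9, -352.8, 48.7]
tool_rot: [2.071, 2.362, -0.0]
contact_force: [-1.0, 0.8, 1.0]
grip_width: 0.573
grasp_force: 20.0
[ 500.94155637 -352.76064686   48.71802641]
[ 500.94155637 -352.76064686   48.71802641]
[ 500.94155637 -352.76064686   48.71802641]
clk 3.85 at [ 500.9 -352.8   48.7] head 97.51 shift cm [32.35  1.55 -8.23] turn [0.    0.    0.131] grip 0.573 20.0 F [-1.   0.8  1. ]
```

```bash
python3 -m crank '[[0.4,[0,0,-0.5],[0,0,0]],[0.4,[0,0,-1.5],[0,0,0]],[0.4,[0,0,-3],[0,0,0]],[0.4,[0,0,-4.5],[0,0,0]],[0.4,[0,0,-6],[0,0,0]],[0.4,[0,0,-7.5],[0,0,0]],[0.4,[0,0,-9],[0,0,0]],[0.4,[0,0,-10],[0,0,0]],[0.4,[0,0,-11],[0,0,0]],[0.4,[0,0,-11],[0,0,0]],[0.4,[0,0,-11],[0,0,0]]]'
python3 -m crank '[[0.4,[1,0.1,0],[0,0,0.01]],[0.4,[3,0.2,0],[0,0,0.02]],[0.4,[6,0.3,0],[0,0,0.03]],[0.4,[9,0.5,0],[0,0,0.04]],[0.4,[12,0.6,0],[0,0,0.05]],[0.4,[15,0.7,0],[0,0,0.06]],[0.4,[18,0.9,0],[0,0,0.07]],[0.4,[21,1,0],[0,0,0.08]],[0.4,[24,1.1,0],[0,0,0.09]],[0.4,[27,1.3,0],[0,0,0.11]],[0.4,[30,1.4,0],[0,0,0.12]],[0.4,[32.3,1.5,0],[0,0,0.131]]]'
python3 -m crank '[[0.4,[0,0,0],[0,0,0]],[0.4,[0,0,0],[0,0,0]],[0.4,[0,0,1],[0,0,0]],[0.4,[0,0,2.5],[0,0,0]],[0.4,[0,0,4],[0,0,0]],[0.4,[0,0,5.5],[0,0,0]],[0.4,[0,0,7],[0,0,0]],[0.4,[0,0,8],[0,0,0]],[0.4,[0,0,9],[0,0,0]],[0.4,[0,0,9],[0,0,0]],[0.4,[0,0,9],[0,0,0]]]'
python3 -c "
from h import *
go(474,-30,45.2,90)"
```

```text
clock: 4.95
tool_pos: [500.9, -352.6, 158.4]
tool_rot: [-2.071, -2.362, 0.0]
contact_force: [1.4, -0.8, -0.5]
grip_width: 0.573
grasp_force: 20.0
clock: 6.15
tool_pos: [472.4, -28.3, 157.7]
tool_rot: [-2.22, -2.22, 0.001]
contact_force: [0.0, -0.1, -1.0]
grip_width: 0.571
grasp_force: 20.0
clock: 7.25
tool_pos: [473.6, -30.7, 68.6]
tool_rot: [-2.222, -2.221, 0.0]
contact_force: [0.4, -0.2, -0.6]
grip_width: 0.574
grasp_force: 20.0
clk 7.25 at [473.6 -30.7  68.6] head 89.98 shift cm [0.07 0.05 2.34] turn [-0. -0. -0.] grip 0.574 20.0 F [ 0.4 -0.2 -0.6]
```

```bash
python3 -m crank '[[0.4,[0,0,0.6],[0,0,0]],[0.4,[0,0,1.2],[0,0,0]],[0.4,[0,0,1.7],[0,0,0]],[0.4,[0,0,2],[0,0,0]],[0.4,[0,0,2.2],[0,0,0]],[0.4,[0,0,2.3],[0,0,0]],[0.4,[0,0,2.35],[0,0,0]],[0.4,[0,0,2.35],[0,0,0]],[0.4,[0,0,2.35],[0,0,0]]]'
python3 -m crank '[[0.65,[0,0,0],[0,0,0]],[0.75,[0,0,0],[0,0,0]],[0.85,[0,0,0],[0,0,0]],[0.85,[0,0,0],[0,0,0]],[0.85,[0,0,-1],[0,0,0]],[0.85,[0,0,-3],[0,0,0]],[0.85,[0,0,-5],[0,0,0]],[0.85,[0,0,-7],[0,0,0]],[0.85,[0,0,-9],[0,0,0]],[0.85,[0,0,-11],[0,0,0]],[0.85,[0,0,-11],[0,0,0]],[0.85,[0,0,-11],[0,0,0]]]'
python3 -c "
from h import *
go(486.5,-262.5,154,97.5)"
```

```text
clock: 8.15
tool_pos: [473.8, -30.5, 45.3]
tool_rot: [2.221, 2.221, 0.0]
contact_force: [0.0, 0.2, -0.9]
grip_width: 0.572
grasp_force: 20.0
clock: 9.35
tool_pos: [474.0, -30.6, 155.6]
tool_rot: [2.221, 2.221, 0.001]
contact_force: [-0.3, -0.4, -0.0]
grip_width: 0.844
grasp_force: 0.0
clk 9.35 at [474.  -30.6 155.6] head 90.0 shift cm [-23.19   1.25   0.17] turn [ 0.001  0.    -0.131] grip 0.844 0.0 F [-0.3 -0.4 -0. ]
```

```bash
python3 -m crank '[[0.85,[-2,0.1,0],[0,0,-0.02]],[0.85,[-5,0.3,0],[0,0,-0.03]],[0.85,[-8,0.4,0],[0,0,-0.05]],[0.85,[-11,0.6,0],[0,0,-0.06]],[0.85,[-14,0.8,0],[0,0,-0.08]],[0.85,[-17,0.9,0],[0,0,-0.1]],[0.85,[-20,1.1,0],[0,0,-0.11]],[0.85,[-22,1.2,0],[0,0,-0.12]],[0.85,[-23.2,1.25,0],[0,0,-0.131]],[0.85,[-23.2,1.25,0],[0,0,-0.131]],[0.85,[-23.2,1.25,0],[0,0,-0.131]],[0.85,[-23.2,1.25,0],[0,0,-0.131]]]'
python3 - <<'E'
from h import *
go(486.5,-262.5,36,97.5)
s=state();p,d=grab_frame("wrist");cv2.imwrite("pics/w2.png",p[:,:,::-1]);P=cloud("wrist",d,s)
for n,xy,z in(("med",(485,-262),90),("old",(546,-302),53)):
    print(n,circ(P,z-4,z+4,xy,26 if n!="old" else 14))
E
```

```text
clock: 10.55
tool_pos: [486.0, -261.4, 154.8]
tool_rot: [-2.07, -2.362, -0.0]
contact_force: [0.2, -0.9, -0.3]
grip_width: 0.851
grasp_force: 0.0
clk 10.55 at [ 486.  -261.4  154.8] head 97.55 shift cm [-0.13  0.04 11.88] turn [-0.    -0.001  0.001] grip 0.851 0.0 F [ 0.2 -0.9 -0.3]
med [487.9, -262.5, 16.4, 487.7, -261.4, 90.1, 1462.0]
old [546.4, -305.1, 9.4, 546.4, -303.9, 53.1, 330.0]
```

```bash
python3 -m crank '[[0.85,[0,0.1,2],[0,0,0]],[0.85,[-0.1,0.1,4],[0,0,0]],[0.85,[-0.1,0.1,6],[0,0,0]],[0.85,[-0.1,0.1,8],[0,0,0]],[0.85,[-0.1,0.1,9.5],[0,0,0]],[0.85,[-0.1,0.1,10.8],[0,0,0]],[0.85,[-0.1,0.1,11.8],[0,0,0]],[0.85,[-0.1,0.1,11.8],[0,0,0]],[0.85,[-0.1,0.1,11.8],[0,0,0]]]'
python3 -m crank '[[0.6,[0,0,0],[0,0,0]],[0.5,[0,0,0],[0,0,0]],[0.4,[0,0,0],[0,0,0]],[0.3,[0,0,0],[0,0,0]],[0.3,[0,0,0],[0,0,0]],[0.3,[0,0,0],[0,0,0]],[0.3,[0,0,0],[0,0,0]],[0.3,[0,0,0],[0,0,0]],[0.3,[0,0,0],[0,0,0]],[0.3,[0,0,0],[0,0,0]]]' 18
python3 -c "
from h import *
go(474,60,147,90)"
```

```text
clock: 11.5
tool_pos: [487.5, -263.5, 37.5]
tool_rot: [2.071, 2.362, 0.0]
contact_force: [-0.2, 0.2, 0.4]
grip_width: 0.848
grasp_force: 0.0
clock: 12.5
tool_pos: [487.3, -263.5, 37.3]
tool_rot: [2.071, 2.362, -0.0]
contact_force: [-0.9, -0.1, 2.1]
grip_width: 0.469
grasp_force: 18.0
clk 12.5 at [ 487.3 -263.5   37.3] head 97.51 shift cm [ 32.24   2.91 -10.98] turn [0.    0.    0.131] grip 0.469 18.0 F [-0.9 -0.1  2.1]
```

```bash
python3 -m crank '[[0.3,[0,0,-0.5],[0,0,0]],[0.3,[0,0,-1.5],[0,0,0]],[0.3,[0,0,-3],[0,0,0]],[0.3,[0,0,-5],[0,0,0]],[0.3,[0,0,-7],[0,0,0]],[0.3,[0,0,-9],[0,0,0]],[0.3,[0,0,-11],[0,0,0]],[0.3,[0,0,-12.5],[0,0,0]],[0.3,[0,0,-13.5],[0,0,0]],[0.3,[0,0,-13.5],[0,0,0]],[0.3,[0,0,-13.5],[0,0,0]]]'
python3 -m crank '[[0.3,[1,0.1,0],[0,0,0.01]],[0.3,[3,0.3,0],[0,0,0.02]],[0.3,[6,0.5,0],[0,0,0.03]],[0.3,[9,0.8,0],[0,0,0.04]],[0.3,[12,1.1,0],[0,0,0.05]],[0.3,[15,1.4,0],[0,0,0.06]],[0.3,[18,1.6,0],[0,0,0.07]],[0.3,[21,1.9,0],[0,0,0.08]],[0.3,[24,2.2,0],[0,0,0.09]],[0.3,[27,2.4,0],[0,0,0.11]],[0.3,[30,2.7,0],[0,0,0.12]],[0.3,[32.2,2.9,0],[0,0,0.131]]]'
python3 -m crank '[[0.3,[0,0,0],[0,0,0]],[0.3,[0,0,0],[0,0,0]],[0.3,[0,0,1],[0,0,0]],[0.3,[0,0,3],[0,0,0]],[0.3,[0,0,5],[0,0,0]],[0.3,[0,0,7],[0,0,0]],[0.3,[0,0,9],[0,0,0]],[0.3,[0,0,10.5],[0,0,0]],[0.3,[0,0,11.5],[0,0,0]],[0.3,[0,0,11.5],[0,0,0]],[0.3,[0,0,11.5],[0,0,0]]]'
python3 -c "
from h import *
go(474,60,33.8,90)"
```

```text
clock: 13.6
tool_pos: [487.0, -263.2, 171.7]
tool_rot: [-2.071, -2.362, 0.0]
contact_force: [-0.3, 0.9, -1.0]
grip_width: 0.466
grasp_force: 18.0
clock: 14.8
tool_pos: [472.6, 61.9, 170.9]
tool_rot: [-2.22, -2.22, 0.002]
contact_force: [0.2, -0.3, -0.9]
grip_width: 0.464
grasp_force: 18.0
clock: 15.9
tool_pos: [474.0, 59.3, 57.2]
tool_rot: [-2.222, -2.221, 0.0]
contact_force: [-0.3, 0.3, -0.4]
grip_width: 0.467
grasp_force: 18.0
clk 15.9 at [474.   59.3  57.2] head 89.96 shift cm [0.07 0.   2.34] turn [-0.    -0.    -0.001] grip 0.467 18.0 F [-0.3  0.3 -0.4]
```

```bash
python3 -m crank '[[0.3,[0,0,0.6],[0,0,0]],[0.3,[0,0,1.2],[0,0,0]],[0.3,[0,0,1.7],[0,0,0]],[0.3,[0,0,2],[0,0,0]],[0.3,[0,0,2.2],[0,0,0]],[0.3,[0,0,2.3],[0,0,0]],[0.3,[0,0,2.35],[0,0,0]],[0.3,[0,0,2.35],[0,0,0]],[0.3,[0,0,2.35],[0,0,0]]]'
python3 -m crank '[[0.55,[0,0,0],[0,0,0]],[0.65,[0,0,0],[0,0,0]],[0.75,[0,0,0],[0,0,0]],[0.75,[0,0,0],[0,0,0]],[0.75,[0,0,-1],[0,0,0]],[0.75,[0,0,-3],[0,0,0]],[0.75,[0,0,-6],[0,0,0]],[0.75,[0,0,-9],[0,0,0]],[0.75,[0,0,-12],[0,0,0]],[0.75,[0,0,-14],[0,0,0]],[0.75,[0,0,-14],[0,0,0]],[0.75,[0,0,-14],[0,0,0]]]'
python3 -c "
from h import *
go(546.5,-303.5,160,7.5)
T=cloud('top',grab_frame('top')[1])
print(circ(T,101,113,(474,-30),40),circ(T,80,92,(474,60),40))"
```

```text
clock: 16.8
tool_pos: [474.1, 59.7, 33.8]
tool_rot: [2.221, 2.221, 0.0]
contact_force: [0.3, -0.3, -1.3]
grip_width: 0.469
grasp_force: 18.0
clock: 18.0
tool_pos: [474.2, 59.7, 174.1]
tool_rot: [2.221, 2.221, 0.001]
contact_force: [-0.0, 0.9, -0.3]
grip_width: 0.752
grasp_force: 0.0
clk 18.0 at [474.2  59.7 174.1] head 90.0 shift cm [-36.31   7.23   1.42] turn [ 1.00e-03 -1.00e-03  1.44e+00] grip 0.752 0.0 F [-0.   0.9 -0.3]
[473.7, -41.4, 16.2, 473.7, -44.2, 105.9, 62.0] 0
```

```bash
python3 -m crank '[[0.6,[-2,0.4,0],[0,0,0.12]],[0.6,[-5,1,0],[0,0,0.25]],[0.6,[-8.5,1.7,0],[0,0,0.38]],[0.6,[-12,2.4,0],[0,0,0.51]],[0.6,[-15.5,3.1,0],[0,0,0.64]],[0.6,[-19,3.8,0],[0,0,0.77]],[0.6,[-22.5,4.5,0],[0,0,0.9]],[0.6,[-26,5.2,0],[0,0,1.03]],[0.6,[-29.5,5.9,0],[0,0,1.16]],[0.6,[-32.5,6.5,0],[0,0,1.29]],[0.6,[-35,7,0],[0,0,1.4]],[0.6,[-36.3,7.2,0],[0,0,1.44]]]'
python3 -m crank '[[0.6,[0,0,0],[0,0,0]],[0.6,[0,0,0],[0,0,0]],[0.6,[0,0,0],[0,0,0]]]'
python3 - <<'E'
from h import *
go(546.5,-303.5,20,7.5)
s=state();p,d=grab_frame("wrist");P=cloud("wrist",d,s);cv2.imwrite("pics/w3.png",p[:,:,::-1])
print("old",circ(P,49,57,(546,-303),16))
m=(P[...,2]>8)&(P[...,2]<46)&(P[...,0]>400)&(P[...,0]<620)&(P[...,1]>-450)&(P[...,1]<-180)
print(cv2.minAreaRect(P[m][:,:2].astype(np.float32)))
p,d=grab_frame("top");T=cloud('top',d);cv2.imwrite("pics/top1.png",p[:,:,::-1])
print(circ(T,101,113,(474,-30),30),circ(T,80,92,(474,60),30))
E
```

```text
clock: 19.25
tool_pos: [544.9, -304.8, 171.3]
tool_rot: [-3.134, -0.198, 0.004]
contact_force: [0.2, 0.9, 0.2]
grip_width: 0.602
grasp_force: 0.0
clock: 19.55
tool_pos: [545.8, -301.9, 173.3]
tool_rot: [-3.134, -0.21, 0.001]
contact_force: [-0.6, 1.2, -0.3]
grip_width: 0.601
grasp_force: 0.0
clk 19.55 at [ 545.8 -301.9  173.3] head 7.65 shift cm [ 0.06  0.18 15.33] turn [-0.001  0.     0.003] grip 0.601 0.0 F [-0.6  1.2 -0.3]
old [547.0, -305.4, 9.2, 547.5, -305.3, 53.1, 324.0]
((514.049560546875, -307.2755432128906), (125.60255432128906, 200.1532440185547), 7.075564861297607)
[472.7, -31.0, 19.7, 471.9, -30.5, 105.9, 299.0] [472.0, 60.1, 16.3, 472.0, 60.2, 85.7, 197.0]
```

View pics/w3.png

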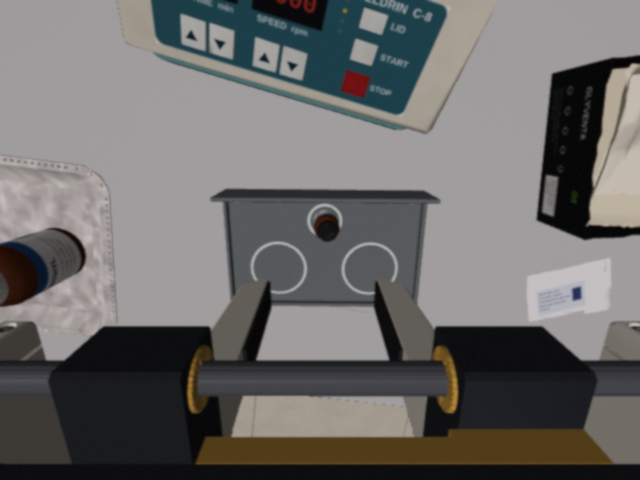

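View pics/top1.png

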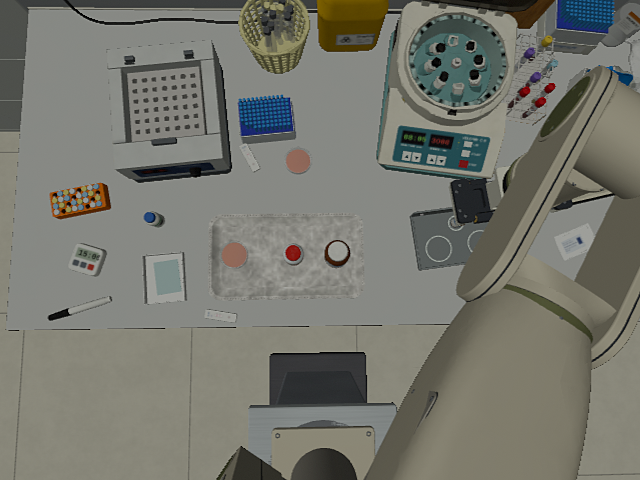

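The wrist view shows the empty stand with the old cap at (327,228) on its ring at (324,221). The top view shows medium at (293,254) and large at (338,252) upright beside the dish. Next I pick up the old bottle.

```bash
python3 -m crank '[[0.6,[0.1,0.2,2],[0,0,0]],[0.6,[0.1,0.2,4],[0,0,0]],[0.6,[0.1,0.2,6],[0,0,0]],[0.6,[0.1,0.2,8],[0,0,0]],[0.6,[0.1,0.2,10],[0,0,0]],[0.6,[0.1,0.2,12],[0,0,0]],[0.6,[0.1,0.2,13.5],[0,0,0]],[0.6,[0.1,0.2,14.7],[0,0,0]],[0.6,[0.1,0.2,15.3],[0,0,0]],[0.6,[0.1,0.2,15.6],[0,0,0]],[0.6,[0.1,0.2,15.6],[0,0,0]],[0.6,[0.1,0.2,15.6],[0,0,0]]]'
python3 -m crank '[[0.5,[0,0,0],[0,0,0]],[0.4,[0,0,0],[0,0,0]],[0.3,[0,0,0],[0,0,0]],[0.2,[0,0,0],[0,0,0]],[0.1,[0,0,0],[0,0,0]],[0.1,[0,0,0],[0,0,0]],[0.1,[0,0,0],[0,0,0]],[0.1,[0,0,0],[0,0,0]],[0.1,[0,0,0],[0,0,0]],[0.1,[0,0,0],[0,0,0]]]' 12
python3 -m crank '[[0.1,[0,0,-0.5],[0,0,0]],[0.1,[0,0,-1.5],[0,0,0]],[0.1,[0,0,-3],[0,0,0]],[0.1,[0,0,-5],[0,0,0]],[0.1,[0,0,-7],[0,0,0]],[0.1,[0,0,-9],[0,0,0]],[0.1,[0,0,-11],[0,0,0]],[0.1,[0,0,-13],[0,0,0]],[0.1,[0,0,-14],[0,0,0]],[0.1,[0,0,-14],[0,0,0]],[0.1,[0,0,-14],[0,0,0]]]'
python3 - <<'E'
from h import *
go(545,0,154,90)
d=np.load("pics/top0.npy");T=cloud("top",d)
for z0,z1 in((12,26),):
    m=(T[...,2]>z0)&(T[...,2]<z1)&(T[...,0]>370)&(T[...,0]<500)&(T[...,1]>250)&(T[...,1]<390)
    print(z0,cv2.minAreaRect(T[m][:,:2].astype(np.float32)))
# white walls / cyan floor colour segmentation
im=cv2.imread("pics/top0.png");hsv=cv2.cvtColor(im,cv2.COLOR_BGR2HSV)[240:315,135:200]
fl=(hsv[...,1]>25)&(hsv[...,0]>75)&(hsv[...,0]<110)
Q=T[240:315,135:200][fl];print("floor",len(Q),np.median(Q,0).round(1),cv2.minAreaRect(Q[:,:2].astype(np.float32)))
w=(hsv[...,1]<20)&(hsv[...,2]>190);Q=T[240:315,135:200][w];print("white",len(Q),cv2.minAreaRect(Q[:,:2].astype(np.float32)),np.percentile(Q[:,2],[5,50,95]))
E
```

```text
clock: 20.85
tool_pos: [547.8, -305.6, 18.6]
tool_rot: [3.134, 0.205, 0.002]
contact_force: [-0.2, 0.4, -0.3]
grip_width: 0.602
grasp_force: 0.0
clock: 21.85
tool_pos: [547.2, -305.2, 17.7]
tool_rot: [3.135, 0.205, 0.0]
contact_force: [0.4, -0.2, 2.1]
grip_width: 0.252
grasp_force: 12.0
clock: 22.95
tool_pos: [547.1, -305.2, 157.5]
tool_rot: [3.135, 0.205, -0.0]
contact_force: [-0.1, 0.4, -0.8]
grip_width: 0.25
grasp_force: 11.9
clk 22.95 at [ 547.1 -305.2  157.5] head 7.49 shift cm [  3.78 -30.28   0.35] turn [-0.    0.   -1.44] grip 0.25 11.9 F [-0.1  0.4 -0.8]
12 ((425.8874816894531, 341.6202087402344), (106.096923828125, 87.47516632080078), 5.1313252449035645)
floor 762 [427.6 337.3   1.8] ((427.2141418457031, 195.3228759765625), (346.57159423828125, 76.62799835205078), 89.3792495727539)Traceback (most recent call last):
  File "<stdin>", line 11, in <module>
    return _quantile_unchecked(
        a, q, axis, out, overwrite_input, method, keepdims, weights)
    return _ureduce(a,
                    func=_quantile_ureduce_func,
    ...<5 lines>...
                    overwrite_input=overwrite_input,
                    method=method)
    r = func(a, **kwargs)
    result = _quantile(arr,
                       quantiles=q,
    ...<2 lines>...
                       out=out,
                       weights=wgt)
    slices_having_nans = np.isnan(arr[-1, ...])
                                  ~~~^^^^^^^^^
IndexError: index -1 is out of bounds for axis 0 with size 0
```

```bash
python3 -m crank '[[0.1,[0,-1,0],[0,0,-0.03]],[0.1,[-0.1,-3,0],[0,0,-0.08]],[0.1,[-0.3,-6,0],[0,0,-0.15]],[0.1,[-0.5,-9,0],[0,0,-0.22]],[0.1,[-0.6,-12,0],[0,0,-0.29]],[0.1,[-0.8,-15,0],[0,0,-0.36]],[0.1,[-1,-18.5,0],[0,0,-0.43]],[0.1,[-1.2,-22,0],[0,0,-0.5]],[0.1,[-1.4,-25.5,0],[0,0,-0.57]],[0.1,[-1.5,-29,0],[0,0,-0.64]],[0.1,[-1.7,-32,0],[0,0,-0.7]],[0.1,[-1.8,-33.5,0],[0,0,-0.73]]]'
python3 -m crank '[[0.1,[0,0,0],[0,0,0]],[0.1,[0,0,0],[0,0,0]]]'
python3 -c "
from h import *
go(426.5,341,150,95)"
```

```text
clock: 24.15
tool_pos: [484.0, 27.1, 156.4]
tool_rot: [-2.85, -1.318, 0.003]
contact_force: [-0.1, -0.7, -0.5]
grip_width: 0.251
grasp_force: 11.9
clock: 24.35
tool_pos: [485.4, 24.4, 157.1]
tool_rot: [2.855, 1.311, -0.001]
contact_force: [0.0, -0.0, -0.3]
grip_width: 0.249
grasp_force: 11.9
clk 24.35 at [485.4  24.4 157.1] head 49.34 shift cm [ 20.18 -25.09   0.7 ] turn [-0.001  0.001 -0.797] grip 0.249 11.9 F [ 0.  -0.  -0.3]
```

```bash
python3 -m crank '[[0.1,[0.8,-1,0],[0,0,-0.03]],[0.1,[2.4,-3,0],[0,0,-0.09]],[0.1,[4.4,-5.5,0],[0,0,-0.17]],[0.1,[6.4,-8,0],[0,0,-0.25]],[0.1,[8.4,-10.5,0],[0,0,-0.33]],[0.1,[10.5,-13,0],[0,0,-0.41]],[0.1,[12.5,-15.5,0],[0,0,-0.49]],[0.1,[14.5,-18,0],[0,0,-0.57]],[0.1,[16.5,-20.5,0],[0,0,-0.65]],[0.1,[18.5,-23,0],[0,0,-0.72]],[0.1,[19.7,-24.5,0],[0,0,-0.78]],[0.1,[20.2,-25.1,0],[0,0,-0.797]]]'
python3 -m crank '[[0.1,[0,0,0],[0,0,0]],[0.1,[0,0,0],[0,0,0]],[0.1,[0,0,0],[0,0,0]]]'
python3 - <<'E'
from h import *
go(426.5,341,14.5,95)
s=state();p,d=grab_frame("wrist");P=cloud("wrist",d,s);cv2.imwrite("pics/w4.png",p[:,:,::-1])
m=(P[...,2]>12)&(P[...,2]<26)&(P[...,0]>365)&(P[...,0]<490)&(P[...,1]>290)&(P[...,1]<392)
print(cv2.minAreaRect(P[m][:,:2].astype(np.float32)))
print("fresh",circ(P,57,67,(552,361),22))
E
```

```text
clock: 25.55
tool_pos: [426.5, 342.8, 157.3]
tool_rot: [-2.119, -2.319, 0.0]
contact_force: [0.3, 0.5, 1.3]
grip_width: 0.253
grasp_force: 11.9
clock: 25.85
tool_pos: [427.3, 340.3, 157.6]
tool_rot: [2.125, 2.314, -0.001]
contact_force: [0.4, 0.1, 0.3]
grip_width: 0.252
grasp_force: 11.9
clk 25.85 at [427.3 340.3 157.6] head 94.86 shift cm [ 0.08 -0.08 14.31] turn [-0.     0.    -0.002] grip 0.252 11.9 F [0.4 0.1 0.3]
((429.04345703125, 342.22064208984375), (106.3386459350586, 86.79205322265625), 4.511132717132568)
fresh [554.3, 362.4, 11.5, 553.3, 363.1, 61.3, 624.0]
```

View pics/w4.png

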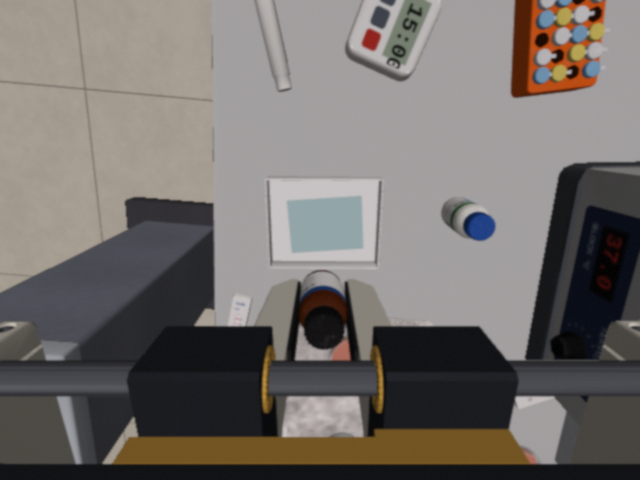

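Wrist view: old bottle held at (322,310), card tray centred at (324,222), fresh bottle cap at (479,226). Next I lower it and release.

```bash
python3 -m crank '[[0.1,[0.1,0,2],[0,0,0]],[0.1,[0.1,0,4],[0,0,0]],[0.1,[0.1,0,6],[0,0,0]],[0.1,[0.1,0,8],[0,0,0]],[0.1,[0.1,0,10],[0,0,0]],[0.1,[0.1,0,11.5],[0,0,0]],[0.1,[0.1,0,12.5],[0,0,0]],[0.1,[0.1,0,13.3],[0,0,0]],[0.1,[0.1,0,13.9],[0,0,0]],[0.1,[0.1,0,14.2],[0,0,0]],[0.1,[0.1,0,14.35],[0,0,0]],[0.1,[0.1,0,14.35],[0,0,0]]]'
python3 -m crank '[[0.1,[0,0,0],[0,0,0]],[0.1,[0,0,0],[0,0,0]],[0.1,[0,0,0],[0,0,0]]]'
python3 -m crank '[[0.3,[0,0,0],[0,0,0]],[0.4,[0,0,0],[0,0,0]],[0.5,[0,0,0],[0,0,0]],[0.5,[0,0,0],[0,0,0]],[0.5,[0,0,-1],[0,0,0]],[0.5,[0,0,-3],[0,0,0]],[0.5,[0,0,-5],[0,0,0]],[0.5,[0,0,-7],[0,0,0]],[0.5,[0,0,-9],[0,0,0]],[0.5,[0,0,-11],[0,0,0]],[0.5,[0,0,-11],[0,0,0]],[0.5,[0,0,-11],[0,0,0]]]'
python3 - <<'E'
from h import *
go(553.3,362,124,95)
s=state();p,d=grab_frame("wrist");P=cloud("wrist",d,s)
print("old",circ(P,45,55,(428,341),22)); print("fresh",circ(P,57,67,(552,361),22))
E
```

```text
clock: 27.1
tool_pos: [427.1, 342.6, 14.4]
tool_rot: [2.123, 2.316, 0.001]
contact_force: [-0.3, -0.5, -0.7]
grip_width: 0.256
grasp_force: 11.9
clock: 27.4
tool_pos: [427.1, 342.5, 14.5]
tool_rot: [2.123, 2.316, 0.001]
contact_force: [0.7, -0.0, 0.2]
grip_width: 0.251
grasp_force: 11.9
clock: 28.6
tool_pos: [427.2, 342.6, 124.6]
tool_rot: [2.123, 2.316, 0.002]
contact_force: [0.1, 0.2, -0.1]
grip_width: 0.501
grasp_force: 0.0
clk 28.6 at [427.2 342.6 124.6] head 94.98 shift cm [ 0.84 12.73  0.07] turn [ 0.001 -0.001 -0.   ] grip 0.501 0.0 F [ 0.1  0.2 -0.1]
old [428.8, 342.6, 9.2, 428.8, 343.3, 48.8, 431.0]
fresh [554.2, 362.9, 11.5, 552.9, 363.3, 61.2, 786.0]
```

```bash
python3 - <<'E'
from h import *
T=cloud("top",np.load("pics/top0.npy"))
m=(T[...,2]>15)&(T[...,0]>570)&(T[...,0]<900)&(T[...,1]>150)&(T[...,1]<480)
Q=T[m]
for z in (20,60,100,150,200): 
    q=Q[Q[:,2]>z]; print(z,len(q),len(q) and (q[:,0].min(),q[:,1].min(),q[:,2].max()))
go(553.5,362.3,124,7.5)
E
```

```text
20 15399 (np.float64(579.6591509000751), np.float64(150.02895388176358), np.float64(140.9169633920236))
60 14173 (np.float64(634.8885670212212), np.float64(150.02895388176358), np.float64(140.9169633920236))
100 9814 (np.float64(638.7762815416105), np.float64(199.17714786289102), np.float64(140.9169633920236))
150 0 0
200 0 0
clk 28.65 at [426.6 342.2 123.5] head 94.99 shift cm [ 0.9  12.82 -0.06] turn [-0.000e+00  1.000e-03  1.527e+00] grip 0.503 0.0 F [ 0.1  0.3 -0.6]
```

```bash
python3 -m crank '[[0.6,[0,1,0],[0,0,0.13]],[0.6,[0.2,2.2,0],[0,0,0.26]],[0.6,[0.3,3.4,0],[0,0,0.39]],[0.6,[0.4,4.6,0],[0,0,0.52]],[0.6,[0.5,5.8,0],[0,0,0.65]],[0.6,[0.6,7,0],[0,0,0.78]],[0.6,[0.7,8.2,0],[0,0,0.91]],[0.6,[0.7,9.4,0],[0,0,1.04]],[0.6,[0.8,10.6,0],[0,0,1.17]],[0.6,[0.9,11.6,0],[0,0,1.3]],[0.6,[0.9,12.4,0],[0,0,1.43]],[0.6,[0.9,12.8,0],[0,0,1.527]]]'
python3 -m crank '[[0.6,[0,0,0],[0,0,0]],[0.6,[0,0,0],[0,0,0]],[0.6,[0,0,0],[0,0,0]]]'
python3 - <<'E'
from h import *
go(553.5,362.3,18,7.5)
s=state();p,d=grab_frame("wrist");P=cloud("wrist",d,s)
print("fresh",circ(P,57,67,(552,361),22))
E
```

```text
clock: 29.85
tool_pos: [553.2, 361.9, 121.8]
tool_rot: [3.134, 0.197, -0.004]
contact_force: [0.7, 0.3, -0.5]
grip_width: 0.605
grasp_force: 0.0
clock: 30.15
tool_pos: [553.0, 362.3, 123.3]
tool_rot: [3.134, 0.209, -0.002]
contact_force: [-0.5, 0.5, 0.7]
grip_width: 0.596
grasp_force: 0.0
clk 30.15 at [553.  362.3 123.3] head 7.63 shift cm [ 0.07  0.   10.53] turn [0.    0.001 0.002] grip 0.596 0.0 F [-0.5  0.5  0.7]
fresh [554.4, 362.4, 11.4, 555.4, 362.4, 61.1, 735.0]
```

```bash
python3 -m crank '[[0.6,[0.1,0,2],[0,0,0]],[0.6,[0.1,0,4],[0,0,0]],[0.6,[0.1,0,6],[0,0,0]],[0.6,[0.1,0,7.5],[0,0,0]],[0.6,[0.1,0,9],[0,0,0]],[0.6,[0.1,0,10],[0,0,0]],[0.6,[0.1,0,10.5],[0,0,0]],[0.6,[0.1,0,10.5],[0,0,0]],[0.6,[0.1,0,10.5],[0,0,0]]]'
python3 -m crank '[[0.5,[0,0,0],[0,0,0]],[0.4,[0,0,0],[0,0,0]],[0.3,[0,0,0],[0,0,0]],[0.2,[0,0,0],[0,0,0]],[0.15,[0,0,0],[0,0,0]],[0.15,[0,0,0],[0,0,0]],[0.15,[0,0,0],[0,0,0]],[0.15,[0,0,0],[0,0,0]],[0.15,[0,0,0],[0,0,0]],[0.15,[0,0,0],[0,0,0]]]' 12
python3 -m crank '[[0.15,[0,0,-0.5],[0,0,0]],[0.15,[0,0,-1.5],[0,0,0]],[0.15,[0,0,-3],[0,0,0]],[0.15,[0,0,-5],[0,0,0]],[0.15,[0,0,-7],[0,0,0]],[0.15,[0,0,-9],[0,0,0]],[0.15,[0,0,-11],[0,0,0]],[0.15,[0,0,-13],[0,0,0]],[0.15,[0,0,-14],[0,0,0]],[0.15,[0,0,-14],[0,0,0]],[0.15,[0,0,-14],[0,0,0]]]'
python3 -c "
from h import *
go(545.5,-303.5,158,7.5)"
```

```text
clock: 31.1
tool_pos: [555.1, 362.9, 19.9]
tool_rot: [-3.134, -0.205, -0.002]
contact_force: [0.5, 0.2, 0.5]
grip_width: 0.602
grasp_force: 0.0
clock: 32.1
tool_pos: [554.8, 362.7, 19.4]
tool_rot: [-3.135, -0.205, -0.001]
contact_force: [-0.3, -0.8, 3.3]
grip_width: 0.316
grasp_force: 12.0
clock: 33.2
tool_pos: [554.5, 362.6, 158.9]
tool_rot: [3.135, 0.205, -0.0]
contact_force: [0.2, -0.7, -1.0]
grip_width: 0.316
grasp_force: 12.0
clk 33.2 at [554.5 362.6 158.9] head 7.49 shift cm [-9.58 65.92  0.1 ] turn [ 0.  0. -0.] grip 0.316 12.0 F [ 0.2 -0.7 -1. ]
```

```bash
python3 -m crank '[[0.15,[-0.1,1,0],[0,0,0]],[0.15,[-0.4,3,0],[0,0,0]],[0.15,[-0.9,6,0],[0,0,0]],[0.15,[-1.3,9,0],[0,0,0]],[0.15,[-1.7,12,0],[0,0,0]],[0.15,[-2.2,15,0],[0,0,0]],[0.15,[-2.6,18,0],[0,0,0]],[0.15,[-3,21,0],[0,0,0]],[0.15,[-3.5,24,0],[0,0,0]],[0.15,[-3.9,27,0],[0,0,0]],[0.15,[-4.4,30,0],[0,0,0]],[0.15,[-4.8,33,0],[0,0,0]]]'
python3 -m crank '[[0.15,[-0.4,3,0],[0,0,0]],[0.15,[-0.9,6,0],[0,0,0]],[0.15,[-1.3,9,0],[0,0,0]],[0.15,[-1.7,12,0],[0,0,0]],[0.15,[-2.2,15,0],[0,0,0]],[0.15,[-2.6,18,0],[0,0,0]],[0.15,[-3,21,0],[0,0,0]],[0.15,[-3.5,24,0],[0,0,0]],[0.15,[-3.9,27,0],[0,0,0]],[0.15,[-4.4,30,0],[0,0,0]],[0.15,[-4.6,32,0],[0,0,0]],[0.15,[-4.8,32.9,0],[0,0,0]]]'
python3 -m crank '[[0.15,[0,0,0],[0,0,0]],[0.15,[0,0,0],[0,0,0]],[0.15,[0,0,0],[0,0,0]]]'
python3 - <<'E'
from h import *
go(545.3,-303.6,25.7,7.5)
s=state();p,d=grab_frame("wrist");P=cloud("wrist",d,s)
v,u=np.mgrid[:480,:640]
hsv=cv2.cvtColor(p,cv2.COLOR_RGB2HSV);w=((p.min(2)>190)&(abs(P[...,2]-6)<4)&(P[...,0]>440)&(P[...,0]<570)&(P[...,1]>-400)&(P[...,1]<-210)).astype(np.uint8)
n,l,st,c=cv2.connectedComponentsWithStats(w,connectivity=8)
for i in range(1,n):
    if st[i,4]>40:
        Q=P[l==i];print(st[i,4],cv2.minEnclosingCircle(Q[:,:2].astype(np.float32)))
E
```

```text
clock: 34.4
tool_pos: [548.7, 27.4, 157.7]
tool_rot: [-3.135, -0.205, 0.004]
contact_force: [0.8, -0.3, -0.7]
grip_width: 0.314
grasp_force: 12.0
clock: 35.6
tool_pos: [544.4, -304.9, 158.0]
tool_rot: [-3.134, -0.202, 0.002]
contact_force: [0.3, 0.1, 0.3]
grip_width: 0.311
grasp_force: 12.0
clock: 35.9
tool_pos: [545.6, -302.0, 159.1]
tool_rot: [-3.134, -0.207, 0.0]
contact_force: [0.3, 0.3, -0.1]
grip_width: 0.319
grasp_force: 12.0
clk 35.9 at [ 545.6 -302.   159.1] head 7.57 shift cm [-0.05  0.16 13.34] turn [-0.     0.     0.001] grip 0.319 12.0 F [ 0.3  0.3 -0.1]
```

```bash
python3 -m crank '[[0.15,[0,0,2],[0,0,0]],[0.15,[0,0,4],[0,0,0]],[0.15,[0,0,6],[0,0,0]],[0.15,[0,0,8],[0,0,0]],[0.15,[0,0,9.5],[0,0,0]],[0.15,[0,0,10.8],[0,0,0]],[0.15,[0,0,11.5],[0,0,0]],[0.15,[0,0,11.5],[0,0,0]],[0.15,[0,0,11.5],[0,0,0]]]'
python3 -c "
from h import *
go(545.3,-303.6,25.7,7.5)"
```

```text
clock: 36.85
tool_pos: [545.8, -303.5, 44.8]
tool_rot: [3.134, 0.205, 0.001]
contact_force: [0.6, -0.1, 0.8]
grip_width: 0.315
grasp_force: 12.0
clk 36.85 at [ 545.8 -303.5   44.8] head 7.5 shift cm [-0.05  0.    1.91] turn [ 0.001 -0.001 -0.   ] grip 0.315 12.0 F [ 0.6 -0.1  0.8]
```

```bash
python3 -m crank '[[0.15,[0,0,0.6],[0,0,0]],[0.15,[0,0,1.1],[0,0,0]],[0.15,[0,0,1.5],[0,0,0]],[0.15,[0,0,1.75],[0,0,0]],[0.15,[0,0,1.85],[0,0,0]],[0.15,[0,0,1.9],[0,0,0]],[0.15,[0,0,1.9],[0,0,0]],[0.15,[0,0,1.9],[0,0,0]]]'
python3 -m crank '[[0.35,[0,0,0],[0,0,0]],[0.45,[0,0,0],[0,0,0]],[0.55,[0,0,0],[0,0,0]],[0.55,[0,0,0],[0,0,0]],[0.55,[0,0,-1],[0,0,0]],[0.55,[0,0,-3],[0,0,0]],[0.55,[0,0,-5],[0,0,0]],[0.55,[0,0,-8],[0,0,0]],[0.55,[0,0,-11],[0,0,0]],[0.55,[0,0,-14],[0,0,0]],[0.55,[0,0,-14],[0,0,0]],[0.55,[0,0,-14],[0,0,0]]]'
python3 - <<'E'
from h import *
go(474.1,59.7,166,90)
s=state();p,d=grab_frame("wrist");P=cloud("wrist",d,s);cv2.imwrite("pics/w5.png",p[:,:,::-1])
print("fresh",circ(P,62,74,(545,-303),22))
E
```

```text
clock: 37.65
tool_pos: [545.5, -303.4, 25.5]
tool_rot: [3.135, 0.205, 0.001]
contact_force: [-2.0, 1.0, 3.3]
grip_width: 0.315
grasp_force: 12.0
clock: 38.85
tool_pos: [546.1, -303.8, 167.0]
tool_rot: [3.133, 0.205, 0.004]
contact_force: [-0.8, 0.0, 0.9]
grip_width: 0.551
grasp_force: 0.0
clk 38.85 at [ 546.1 -303.8  167. ] head 7.49 shift cm [-2.400e+00 -3.698e+01  2.000e-02] turn [ 0.003 -0.    -1.44 ] grip 0.551 0.0 F [-0.8  0.   0.9]
fresh [545.1, -302.9, 11.3, 546.2, -302.8, 67.1, 567.0]
```

View pics/w5.png

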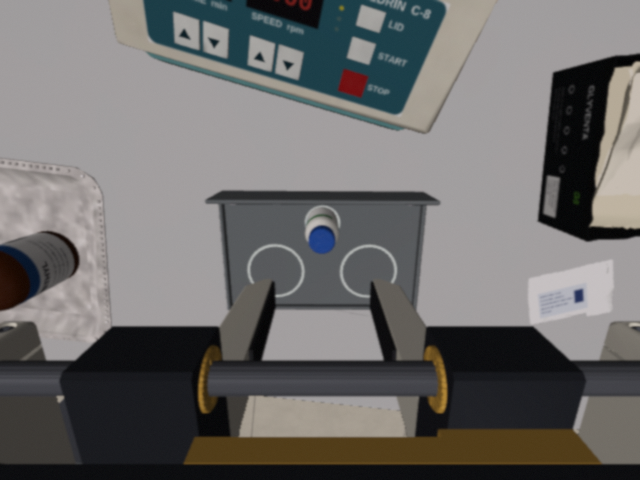

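Wrist view: fresh bottle upright on the back ring (cap 321,238; base ring 322,220). Next is the large bottle, since nothing lies in its way.

```bash
python3 -c "
from h import *
go(473.9,-30.5,165,90)"
```

```text
clk 38.9 at [ 545.3 -303.2  165.3] head 7.49 shift cm [-3.520e+00 -2.797e+01  2.000e-02] turn [ 0.   -0.   -1.44] grip 0.553 0.0 F [ 0.3  0.3 -0.4]
```

```bash
python3 -m crank '[[0.85,[-0.3,-2,0],[0,0,-0.12]],[0.85,[-0.6,-4.5,0],[0,0,-0.25]],[0.85,[-0.9,-7,0],[0,0,-0.38]],[0.85,[-1.2,-9.5,0],[0,0,-0.51]],[0.85,[-1.5,-12,0],[0,0,-0.64]],[0.85,[-1.8,-14.5,0],[0,0,-0.77]],[0.85,[-2.2,-17,0],[0,0,-0.9]],[0.85,[-2.5,-19.5,0],[0,0,-1.03]],[0.85,[-2.8,-22,0],[0,0,-1.16]],[0.85,[-3.1,-24.5,0],[0,0,-1.29]],[0.85,[-3.4,-27,0],[0,0,-1.4]],[0.85,[-3.5,-28,0],[0,0,-1.44]]]'
python3 -m crank '[[0.85,[0,0,0],[0,0,0]],[0.85,[0,0,0],[0,0,0]],[0.85,[0,0,0],[0,0,0]],[0.85,[0,0,0],[0,0,0]]]'
python3 -c "
from h import *
go(473.9,-30.5,45.3,90)"
```

```text
clock: 40.1
tool_pos: [472.6, -28.4, 163.6]
tool_rot: [-2.214, -2.225, 0.002]
contact_force: [0.6, 0.3, 0.6]
grip_width: 0.849
grasp_force: 0.0
clock: 40.5
tool_pos: [474.3, -31.1, 165.0]
tool_rot: [-2.224, -2.219, 0.0]
contact_force: [-0.4, -0.4, 0.0]
grip_width: 0.851
grasp_force: 0.0
clk 40.5 at [474.3 -31.1 165. ] head 89.88 shift cm [ 0.06 -0.03 11.97] turn [-0.     0.    -0.002] grip 0.851 0.0 F [-0.4 -0.4  0. ]
```

```bash
python3 -m crank '[[0.85,[0,0,2],[0,0,0]],[0.85,[0,0,4],[0,0,0]],[0.85,[0,0,6],[0,0,0]],[0.85,[0,0,8],[0,0,0]],[0.85,[0,0,9.5],[0,0,0]],[0.85,[0,0,10.9],[0,0,0]],[0.85,[0,0,11.7],[0,0,0]],[0.85,[0,0,11.95],[0,0,0]],[0.85,[0,0,11.95],[0,0,0]],[0.85,[0,0,11.95],[0,0,0]]]'
python3 -m crank '[[0.6,[0,0,0],[0,0,0]],[0.5,[0,0,0],[0,0,0]],[0.4,[0,0,0],[0,0,0]],[0.4,[0,0,0],[0,0,0]],[0.4,[0,0,0],[0,0,0]],[0.4,[0,0,0],[0,0,0]],[0.4,[0,0,0],[0,0,0]],[0.4,[0,0,0],[0,0,0]],[0.4,[0,0,0],[0,0,0]]]' 20
python3 -c "
from h import *
go(500.9,-352.8,48.7,97.5)"
python3 -m crank '[[0.4,[0,0,-0.5],[0,0,0]],[0.4,[0,0,-1.5],[0,0,0]],[0.4,[0,0,-3],[0,0,0]],[0.4,[0,0,-4.5],[0,0,0]],[0.4,[0,0,-6],[0,0,0]],[0.4,[0,0,-7.5],[0,0,0]],[0.4,[0,0,-9],[0,0,0]],[0.4,[0,0,-10],[0,0,0]],[0.4,[0,0,-11],[0,0,0]],[0.4,[0,0,-11],[0,0,0]],[0.4,[0,0,-11],[0,0,0]]]'
python3 -c "
from h import *
go(500.9,-352.8,156,97.5)"
```

```text
clock: 41.5
tool_pos: [474.8, -30.4, 46.4]
tool_rot: [2.221, 2.221, 0.001]
contact_force: [-0.0, 0.2, 0.4]
grip_width: 0.853
grasp_force: 0.0
clock: 42.4
tool_pos: [474.3, -30.3, 45.8]
tool_rot: [2.221, 2.221, 0.0]
contact_force: [-1.5, 1.2, 3.9]
grip_width: 0.572
grasp_force: 20.0
clk 42.4 at [474.3 -30.3  45.8] head 90.0 shift cm [-32.25   2.66  -0.29] turn [ 0.     0.    -0.131] grip 0.572 20.0 F [-1.5  1.2  3.9]
clock: 43.5
tool_pos: [474.1, -30.2, 155.4]
tool_rot: [-2.221, -2.221, 0.0]
contact_force: [-0.5, 0.5, -1.4]
grip_width: 0.574
grasp_force: 20.0
clk 43.5 at [474.1 -30.2 155.4] head 90.0 shift cm [-32.26   2.68  -0.06] turn [-0.    -0.    -0.131] grip 0.574 20.0 F [-0.5  0.5 -1.4]
```

```bash
python3 -m crank '[[0.4,[-1,0.1,0],[0,0,-0.01]],[0.4,[-3,0.2,0],[0,0,-0.02]],[0.4,[-6,0.5,0],[0,0,-0.03]],[0.4,[-9,0.7,0],[0,0,-0.04]],[0.4,[-12,1,0],[0,0,-0.05]],[0.4,[-15,1.2,0],[0,0,-0.06]],[0.4,[-18,1.5,0],[0,0,-0.07]],[0.4,[-21,1.7,0],[0,0,-0.08]],[0.4,[-24,2,0],[0,0,-0.09]],[0.4,[-27,2.2,0],[0,0,-0.11]],[0.4,[-30,2.5,0],[0,0,-0.12]],[0.4,[-32.3,2.7,0],[0,0,-0.131]]]'
python3 -m crank '[[0.4,[0,0,0],[0,0,0]],[0.4,[0,0,0],[0,0,0]],[0.4,[0,0,1],[0,0,0]],[0.4,[0,0,2.5],[0,0,0]],[0.4,[0,0,4],[0,0,0]],[0.4,[0,0,5.5],[0,0,0]],[0.4,[0,0,7],[0,0,0]],[0.4,[0,0,8],[0,0,0]],[0.4,[0,0,8.8],[0,0,0]],[0.4,[0,0,8.8],[0,0,0]],[0.4,[0,0,8.8],[0,0,0]],[0.4,[0,0,8.8],[0,0,0]]]'
python3 -c "
from h import *
go(500.9,-352.8,49.8,97.5)"
```

```text
clock: 44.7
tool_pos: [500.4, -354.6, 154.1]
tool_rot: [-2.07, -2.36, 0.0]
contact_force: [0.1, 0.4, -2.5]
grip_width: 0.575
grasp_force: 20.0
clock: 45.9
tool_pos: [501.7, -353.8, 68.6]
tool_rot: [2.07, 2.361, 0.0]
contact_force: [0.4, -0.1, -2.7]
grip_width: 0.571
grasp_force: 20.0
clk 45.9 at [ 501.7 -353.8   68.6] head 97.5 shift cm [ 0.11 -0.07  1.88] turn [0.001 0.001 0.   ] grip 0.571 20.0 F [ 0.4 -0.1 -2.7]
```

```bash
python3 -m crank '[[0.4,[0.1,-0.1,0.6],[0,0,0]],[0.4,[0.1,-0.1,1.1],[0,0,0]],[0.4,[0.1,-0.1,1.5],[0,0,0]],[0.4,[0.1,-0.1,1.7],[0,0,0]],[0.4,[0.1,-0.1,1.8],[0,0,0]],[0.4,[0.1,-0.1,1.88],[0,0,0]],[0.4,[0.1,-0.1,1.88],[0,0,0]],[0.4,[0.1,-0.1,1.88],[0,0,0]]]'
python3 -m crank '[[0.65,[0,0,0],[0,0,0]],[0.75,[0,0,0],[0,0,0]],[0.8,[0,0,0],[0,0,0]],[0.8,[0,0,0],[0,0,0]],[0.8,[0,0,-1],[0,0,0]],[0.8,[0,0,-3],[0,0,0]],[0.8,[0,0,-5],[0,0,0]],[0.8,[0,0,-7],[0,0,0]],[0.8,[0,0,-9],[0,0,0]],[0.8,[0,0,-11],[0,0,0]],[0.8,[0,0,-11],[0,0,0]],[0.8,[0,0,-11],[0,0,0]]]'
python3 -c "
from h import *
go(474.1,59.7,160,90)"
```

```text
clock: 46.7
tool_pos: [499.7, -352.6, 50.2]
tool_rot: [-2.071, -2.362, 0.001]
contact_force: [-6.5, 3.8, 10.9]
grip_width: 0.573
grasp_force: 20.0
clock: 47.9
tool_pos: [500.3, -352.6, 159.3]
tool_rot: [2.07, 2.361, 0.0]
contact_force: [0.0, 0.8, -0.9]
grip_width: 0.803
grasp_force: 0.0
clk 47.9 at [ 500.3 -352.6  159.3] head 97.51 shift cm [41.22  2.79 -0.11] turn [0.001 0.001 0.131] grip 0.803 0.0 F [ 0.   0.8 -0.9]
```

```bash
python3 -m crank '[[0.75,[2,0.1,0],[0,0,0.01]],[0.75,[5,0.3,0],[0,0,0.02]],[0.75,[9,0.6,0],[0,0,0.03]],[0.75,[13,0.9,0],[0,0,0.04]],[0.75,[17,1.2,0],[0,0,0.05]],[0.75,[21,1.4,0],[0,0,0.06]],[0.75,[25,1.7,0],[0,0,0.07]],[0.75,[29,2,0],[0,0,0.08]],[0.75,[33,2.2,0],[0,0,0.1]],[0.75,[37,2.5,0],[0,0,0.12]],[0.75,[40,2.7,0],[0,0,0.13]],[0.75,[41.2,2.8,0],[0,0,0.131]]]'
python3 -m crank '[[0.75,[0,0,0],[0,0,0]],[0.75,[0,0,0],[0,0,0]],[0.75,[0,0,0],[0,0,0]],[0.75,[0,0,0],[0,0,0]]]'
python3 -c "
from h import *
go(474.1,59.7,34,90)
T=cloud('top',grab_frame('top')[1]);print(circ(T,105,117,(500,-353),30),circ(T,62,74,(546,-303),16))"
```

```text
clock: 49.1
tool_pos: [472.6, 62.2, 157.3]
tool_rot: [-2.217, -2.222, 0.002]
contact_force: [0.2, -0.2, -0.1]
grip_width: 0.75
grasp_force: 0.0
clock: 49.5
tool_pos: [474.1, 58.6, 158.7]
tool_rot: [2.223, 2.22, -0.0]
contact_force: [0.3, 0.7, -0.4]
grip_width: 0.748
grasp_force: 0.0
clk 49.5 at [474.1  58.6 158.7] head 89.91 shift cm [ 0.12  0.   12.47] turn [-0.     0.    -0.002] grip 0.748 0.0 F [ 0.3  0.7 -0.4]
[498.3, -351.8, 20.1, 497.1, -351.3, 110.2, 306.0] [542.4, -302.9, 11.3, 541.8, -301.7, 66.8, 89.0]
```

```bash
python3 -m crank '[[0.75,[0.1,0,2],[0,0,0]],[0.75,[0.1,0,4],[0,0,0]],[0.75,[0.1,0,6],[0,0,0]],[0.75,[0.1,0,8],[0,0,0]],[0.75,[0.1,0,10],[0,0,0]],[0.75,[0.1,0,11.3],[0,0,0]],[0.75,[0.1,0,12.1],[0,0,0]],[0.75,[0.1,0,12.4],[0,0,0]],[0.75,[0.1,0,12.4],[0,0,0]],[0.75,[0.1,0,12.4],[0,0,0]]]'
python3 -m crank '[[0.6,[0,0,0],[0,0,0]],[0.5,[0,0,0],[0,0,0]],[0.4,[0,0,0],[0,0,0]],[0.3,[0,0,0],[0,0,0]],[0.3,[0,0,0],[0,0,0]],[0.3,[0,0,0],[0,0,0]],[0.3,[0,0,0],[0,0,0]],[0.3,[0,0,0],[0,0,0]],[0.3,[0,0,0],[0,0,0]]]' 18
python3 -m crank '[[0.3,[0,0,-0.5],[0,0,0]],[0.3,[0,0,-1.5],[0,0,0]],[0.3,[0,0,-3],[0,0,0]],[0.3,[0,0,-4.5],[0,0,0]],[0.3,[0,0,-6],[0,0,0]],[0.3,[0,0,-7.5],[0,0,0]],[0.3,[0,0,-9],[0,0,0]],[0.3,[0,0,-10],[0,0,0]],[0.3,[0,0,-11],[0,0,0]],[0.3,[0,0,-11],[0,0,0]],[0.3,[0,0,-11],[0,0,0]]]'
python3 -c "
from h import *
go(487.4,-263.5,145,97.5)"
```

```text
clock: 50.55
tool_pos: [474.7, 60.7, 35.7]
tool_rot: [2.221, 2.221, 0.002]
contact_force: [-0.5, -0.3, 0.9]
grip_width: 0.75
grasp_force: 0.0
clock: 51.45
tool_pos: [474.1, 60.8, 35.0]
tool_rot: [2.221, 2.221, 0.0]
contact_force: [-1.7, 0.4, 3.3]
grip_width: 0.467
grasp_force: 18.0
clock: 52.55
tool_pos: [473.9, 60.7, 144.7]
tool_rot: [-2.222, -2.221, 0.0]
contact_force: [-0.2, 0.4, -1.0]
grip_width: 0.465
grasp_force: 18.0
clk 52.55 at [473.9  60.7 144.7] head 90.0 shift cm [-3.242e+01  1.350e+00 -3.000e-02] turn [-0.    -0.    -0.131] grip 0.465 18.0 F [-0.2  0.4 -1. ]
```

```bash
python3 -m crank '[[0.3,[-1,0,0],[0,0,-0.01]],[0.3,[-3,0.1,0],[0,0,-0.02]],[0.3,[-6,0.3,0],[0,0,-0.03]],[0.3,[-9,0.4,0],[0,0,-0.04]],[0.3,[-12,0.5,0],[0,0,-0.05]],[0.3,[-15,0.6,0],[0,0,-0.06]],[0.3,[-18,0.8,0],[0,0,-0.07]],[0.3,[-21,0.9,0],[0,0,-0.08]],[0.3,[-24,1,0],[0,0,-0.09]],[0.3,[-27,1.1,0],[0,0,-0.11]],[0.3,[-30,1.3,0],[0,0,-0.12]],[0.3,[-32.3,1.35,0],[0,0,-0.131]]]'
python3 -m crank '[[0.3,[0,0,0],[0,0,0]],[0.3,[0,0,0],[0,0,0]],[0.3,[0,0,1],[0,0,0]],[0.3,[0,0,2.5],[0,0,0]],[0.3,[0,0,4],[0,0,0]],[0.3,[0,0,5.5],[0,0,0]],[0.3,[0,0,7],[0,0,0]],[0.3,[0,0,8],[0,0,0]],[0.3,[0,0,8.8],[0,0,0]],[0.3,[0,0,8.8],[0,0,0]],[0.3,[0,0,8.8],[0,0,0]],[0.3,[0,0,8.8],[0,0,0]]]'
python3 -c "
from h import *
go(487.4,-262.4,39.2,97.5)"
```

```text
clock: 53.75
tool_pos: [486.7, -263.6, 143.5]
tool_rot: [-2.071, -2.36, 0.001]
contact_force: [0.1, 0.5, -0.8]
grip_width: 0.467
grasp_force: 18.0
clock: 54.95
tool_pos: [488.1, -262.7, 57.8]
tool_rot: [2.07, 2.361, 0.0]
contact_force: [-0.2, 0.1, -0.4]
grip_width: 0.465
grasp_force: 18.0
clk 54.95 at [ 488.1 -262.7   57.8] head 97.5 shift cm [ 0.04 -0.06  1.85] turn [0.001 0.001 0.   ] grip 0.465 18.0 F [-0.2  0.1 -0.4]
```

```bash
python3 -m crank '[[0.3,[0,-0.1,0.6],[0,0,0]],[0.3,[0,-0.1,1.1],[0,0,0]],[0.3,[0,-0.1,1.5],[0,0,0]],[0.3,[0,-0.1,1.7],[0,0,0]],[0.3,[0,-0.1,1.8],[0,0,0]],[0.3,[0,-0.1,1.83],[0,0,0]],[0.3,[0,-0.1,1.83],[0,0,0]],[0.3,[0,-0.1,1.83],[0,0,0]]]'
python3 -m crank '[[0.55,[0,0,0],[0,0,0]],[0.65,[0,0,0],[0,0,0]],[0.7,[0,0,0],[0,0,0]],[0.7,[0,0,0],[0,0,0]],[0.7,[0,0,-1],[0,0,0]],[0.7,[0,0,-3],[0,0,0]],[0.7,[0,0,-5],[0,0,0]],[0.7,[0,0,-8],[0,0,0]],[0.7,[0,0,-11],[0,0,0]],[0.7,[0,0,-13],[0,0,0]],[0.7,[0,0,-13],[0,0,0]],[0.7,[0,0,-13],[0,0,0]]]'
python3 -m crank '[[0.7,[2,0,-1],[0,0,0]],[0.7,[5,0,-2],[0,0,0]],[0.7,[9,0,-3],[0,0,0]],[0.7,[13,0,-4],[0,0,0]],[0.7,[17,0,-5],[0,0,0]],[0.7,[20,0,-5],[0,0,0]],[0.7,[22,0,-5],[0,0,0]],[0.7,[22,0,-5],[0,0,0]],[0.7,[22,0,-5],[0,0,0]]]'
python3 - <<'E'
from h import *
p,d=grab_frame("top");T=cloud('top',d);cv2.imwrite("pics/top2.png",p[:,:,::-1])
T0=cloud("top",np.load("pics/top0.npy"))
for n,xy,z in(("large",(499,-353),110),("med",(486,-262),90),("petri",(473.5,188),16)):
    print(n,circ(T0,z-6,z+6,xy,32),circ(T,z-6,z+6,xy,32))
print("fresh",circ(T,60,74,(545,-303),16),"old",circ(T,43,55,(428,342),20))
E
```

```text
clock: 55.75
tool_pos: [486.4, -262.4, 39.3]
tool_rot: [-2.071, -2.362, 0.0]
contact_force: [-3.3, 1.9, 8.4]
grip_width: 0.466
grasp_force: 18.0
clock: 56.95
tool_pos: [486.7, -262.5, 169.0]
tool_rot: [2.07, 2.361, 0.0]
contact_force: [-0.2, -0.6, -0.7]
grip_width: 0.698
grasp_force: 0.0
clock: 57.85
tool_pos: [457.2, -44.2, 217.3]
tool_rot: [-2.069, -2.362, 0.002]
contact_force: [0.5, -0.1, -0.2]
grip_width: 0.701
grasp_force: 0.0
large [500.0, -352.7, 20.2, 499.0, -351.7, 110.4, 307.0] [499.1, -351.9, 20.6, 497.6, -351.4, 110.1, 305.0]
med [485.3, -263.2, 16.9, 485.5, -261.8, 90.0, 202.0] 0
petri [475.1, 191.5, 30.9, 473.5, 189.9, 15.6, 604.0] [475.0, 191.4, 30.9, 473.6, 189.9, 15.7, 607.0]
fresh 0 old [425.8, 342.3, 9.7, 425.7, 340.8, 48.2, 67.0]
```

View pics/top2.png

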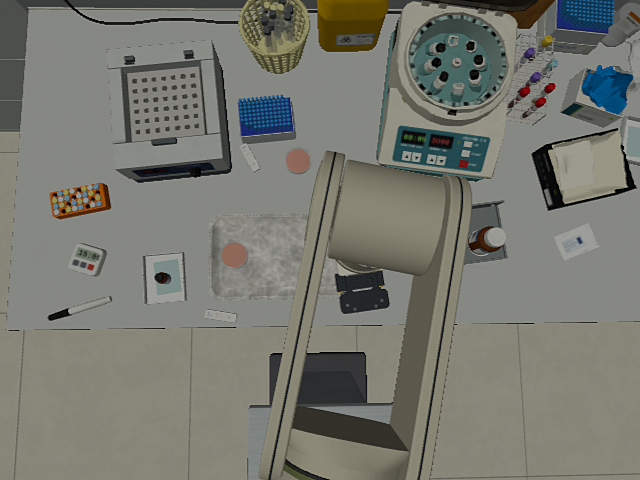

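Top view: old bottle in the card tray (163,277), dish unmoved (235,255), large back (488,240); the arm hides the medium and fresh bottles, so I check those from the side and move the arm a bit further.

```bash
python3 -m crank '[[0.7,[3,0,0],[0,0,0]],[0.7,[6,0,0],[0,0,0]],[0.7,[9,0,0],[0,0,0]],[0.7,[12,0,0],[0,0,0]],[0.7,[14,0,0],[0,0,0]],[0.7,[15,0,0],[0,0,0]],[0.7,[15,0,0],[0,0,0]],[0.7,[15,0,0],[0,0,0]],[0.7,[15,0,0],[0,0,0]]]'
python3 - <<'E'
from h import *
T0=cloud("top",np.load("pics/top0.npy"));S0=cloud("side",np.load("pics/side0.npy"))
T=cloud('top',grab_frame("top")[1]);S=cloud('side',grab_frame("side")[1])
for n,xy,z in(("large",(499,-353),110),("med",(486,-262),90)):
    print(n,circ(T0,z-6,z+6,xy,32),circ(T,z-6,z+6,xy,32),circ(S0,z-6,z+6,xy,32),circ(S,z-6,z+6,xy,32))
print("fresh",circ(T,60,74,(545,-303),16),circ(S,60,74,(545,-303),16))
E
```

```text
clock: 58.8
tool_pos: [438.4, 103.3, 218.4]
tool_rot: [2.073, 2.361, -0.001]
contact_force: [-0.6, 0.0, -0.3]
grip_width: 0.697
grasp_force: 0.0
large [500.0, -352.7, 20.2, 499.0, -351.7, 110.4, 307.0] [499.3, -351.8, 20.9, 497.3, -351.3, 110.0, 309.0] [497.8, -353.5, 24.3, 498.4, -346.8, 111.2, 73.0] [498.3, -353.0, 19.8, 498.5, -351.4, 112.0, 50.0]
med [485.3, -263.2, 16.9, 485.5, -261.8, 90.0, 202.0] [484.2, -262.7, 16.1, 483.8, -262.4, 89.9, 196.0] [485.9, -261.1, 16.8, 484.5, -258.2, 90.7, 56.0] [482.8, -263.3, 16.5, 483.2, -257.6, 90.5, 55.0]
fresh [542.3, -302.4, 11.5, 542.6, -301.2, 67.1, 94.0] [545.7, -301.2, 9.9, 546.0, -296.3, 67.9, 15.0]
```

All bottles are within about 2 mm of their places and upright.

```bash
python3 -c "
from plant import *
print(hand_in())"
```

```text
the job is handed in; nothing more can be done
None
```

The job is done and handed in, with no verdict returned: old bottle in the card tray, fresh bottle in the stand's back place, large and medium back within about 3 mm of where they started, dish unmoved, about 59 s used.

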